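# Load a sample cassette through the latched port of a dry chamber

### The arm

A 6-joint arm with a two-finger parallel gripper is mounted at the origin on a cart in front of the work surface, level with it; the furniture and walls round the work are solid. World frame = base frame: x ahead of the robot, y to its left, z up, the work surface at z = 0. Lengths are in m, angles in rad, forces in N, time in s.
With the tool pointing down it reaches from about 0.375 to 0.975 m from the base axis. Payload 3.8 kg.
Tool frame: the origin (TCP) lies midway between the tips of the shut fingers; the grasp point (between the pads) lies 19 mm behind it; z points along the fingers, y is the line along which they close (so a half turn about z gives the same grasp; the last joint's range is limited). The gripper opens to 85 mm and grips with 20 to 120 N. Pads are 22 mm wide; open, the fingers measure 114 mm over their backs; the gripper's body (76 mm by 85 mm) begins 54 mm behind the grasp point. The pads swing forward as they close: fully open they stand 13 mm farther back than shut.
Start: joints at [-1.266, 0.264, 1.604, -0, 1.274, -0.037], TCP at [0.226, -0.636, 0.231] pointing down, gripper open.
Joint ranges: [-2.63, 2.63], [-0.94, 2.18], [0.31, 2.57], [-1.31, 4.45], [0, 2.66], [-2.55, 2.55]. Speed limits (rad/s): [2.57, 2.57, 3.14, 3.14, 3.14, 3.14].

### API

Orientations are given as a rotation vector (axis times angle).
In Python, from workcell import read_state, vision, ticket gives the robot as it stands. The module is installed in compiled form; this text tells all that it offers.
- The arm moves only by the tool jog_arm, never from a script. Its arguments are lists of equal length, an entry for each row: "turn": the turn, a rotation vector about the tool's x, y, z in rad, a list of three; "delta_pos": the shift along the tool's x, y, z in m, a list of three; "gripper": the finger opening in m, from 0 to 0.0854. In form: {"turn": [[rx, ry, rz], ...], "delta_pos": [[dx, dy, dz], ...], "gripper": [gripper, ...]}. A call has 1 to 20 rows; each row shifts and turns the commanded pose from where the row before left it, along the tool's axes as they then stand; what a row does not reach is not made up. A row lasts 1/12 s, in which the tool goes at most 41.7 mm and 7.16 degrees, less where a joint would pass 70% of its speed; a pose out of reach is approached as far as the arm can. A call with a gripper value outside its range is refused whole. The fingers move at their own pace and stop on an object; "grip_force" is the grip in N (left out, the last holds). Time passes only in rows, so rows that do not move let the fingers close. It gives the time, the measured TCP pose, the force, the opening and the grip force at its end, in the units of the state.
- read_state(): the state, without advancing time (a new reading comes with each control period).
- vision.read_camera(name): name is "side" or "top"; returns the picture (384x512x3 uint8, red, green, blue); there is no depth.
- vision.calibration(name): a dict with "vfov" (degrees; the focal length in pixels is half the picture's height over the tangent of half this angle, whatever the lens; pixels are square), "cx", "cy" (the principal point, pixels), "R" (3x3) and "t" (3): a world point X has camera coordinates R X + t. Camera axes: x right, y down, z forward; pixel columns grow to the right and rows downward; lengths in m; the calibration is good to about 2 mm. A picture is of the moment at which its call begins. calibration takes no time and is no camera call.
- ticket.finish_job(): hands the job in; it is judged then, once.
The state is a dict: "time": time; "q": joint angles; "joint_vel": joint speeds; "joint_torque": joint torques, N m; "tool_pos": TCP position; "tcp_rot": TCP orientation; "wrist_force": force on the tool from outside, world axes, zero at the start; "torque": the same for the moment, N m; "width": opening from 0.0 (shut) to 1.0 (fully open); "grip_force": force on a finger pad.
Only numpy, scipy, OpenCV 4.12 (cv2) and the standard library are available. Lean on these libraries where they do the work, as an engineer would, in place of code of your own. Each camera call takes 0.05 s, during which the arm holds its last target. There are 200 camera calls.

### The job

Load the sample cassette into the dry chamber: first release the port's flap by pushing the pin of the loading tool into the one access hole that has the spring latch behind it (stiff seals sit behind the other two: feel your way and do not crush one). Then push the cassette along the worktop with the tool's blade, through the open port without touching the chamber or flap, until it is wholly inside. Lay the tool flat on the worktop outside the chamber and leave the dropper bottle, tape roll, marker and notebook where they are.

Things in the scene. Friction and masses are not known exactly. Their poses are not given: they have to be found in the camera images.
- chamber: Dry chamber: opaque grey box fixed on the worktop, 170 deep (x) x 200 wide (y) x 110 high. Origin: centre of its underside; x points from the port wall inwards, y to the left seen from the robot, z up. Port wall 6 thick, outer face at x = -85, inner at -79. No floor inside (bare worktop); free inside 158 deep, 188 wide.
- port (a point): Middle of the port's lower edge, on the wall's outer face, at worktop level; axes as the chamber's. The port is 106 wide (y -53 to 53) and 46 high, from the bare worktop up (no sill).
- hole_left (a point): Mouth (centre, on the outer face) of the left of three access holes of 16 diameter above the port, at y = +40, z = 83 of the chamber, axes as the chamber's. Behind one hole is the latch, behind the other two a seal; which is which changes and cannot be seen. The pin meets latch or seal 17 to 23 beyond the outer face.
- hole_middle (a point): Mouth of the middle access hole (y = 0, z = 83), like the others. A latch yields softly: about 2 N at first, at most 8 N; it frees the flap when the pin's tip is 30 beyond the outer face, bottoms at 37 to 43, and springs back.
- hole_right (a point): Mouth of the right access hole (y = -40, z = 83), like the others. A seal pushes back hard: about 2 N at first, then 2 N more for each mm, and is spoilt when pressed in by more than 7 mm.
- hatch (a joint): Flap of the port, hinged inside along the port's upper edge (50 above the worktop): 0 to 0.1 = shut (hangs vertical and closes the port), 1.57 = fully open (lies level inside, leaving 46 of height free). When the latch lets go, its spring swings it inwards and up in under 1 s; it then stays open.
- seal_a (a joint): How far one of the seals is pressed in, m; 0 untouched, must stay below 0.007. Its name does not tell which hole it is behind.
- seal_b (a joint): The same for the other seal.
- cassette: The sample cassette: flat aluminium block with six dark steel discs on top, 70 long (x) x 90 wide (y) x 34 high, 0.3 kg give or take a third, too wide to grasp, loose on the worktop 2 to 6 cm in front of the port, out of line and turned. Origin: centre of its underside; x points roughly into the port, z up.
- cassette_rear_left (a point): Left (+y) corner of the cassette's rear face (x = -35, y = 45, z = 13 in its frame).
- cassette_rear_right (a point): Right (-y) corner of the cassette's rear face (x = -35, y = -45, z = 13 in its frame).
- tool: The loading tool, 200 long, 0.16 kg, lying left of the cassette. Origin: centre of its handle's underside; x points to the blade, z up. Handle: black bar 70 long (x), 14 wide (y), 30 high. At +x a 10 thick round neck leads to the blade: an upright steel plate 60 wide (y -30 to 30), 34 high (z 0 to 34), 6 thick, its flat pushing face at x = 85. At -x a round pin of 6 diameter, its axis at z = 20, reaches to x = -115.
- tool_blade (a point): Point on the middle of the blade's pushing face (x = 85, y = 0, z = 20 in the tool's frame).
- tool_pin (a point): Tip of the tool's pin (x = -115, y = 0, z = 20 in the tool's frame).
- dropper_bottle: Bystander: amber dropper bottle, 34 diameter, 103 high, upright at the far left. Origin: centre of its underside.
- tape_roll: Bystander: roll of masking tape, 70 diameter, 19 high, lying flat before the monitor. Origin: centre of its underside.
- marker: Bystander: felt marker, 126 long, 14 thick, lying at the front left. Origin: centre of its underside.
- notebook: Bystander: dark notebook, 149 x 105 x 14, lying at the left. Origin: centre of its underside.
Mind the look-alikes: they are no part of the job. There is more than one size of the tool; the job needs the larger.

How it is judged:
By the outcome, as a careful person would: the job done as asked, in the order asked, and still so for the second after the job is handed in, with the robot touching nothing.
It also fails if it takes over 72 s, if anything falls off the work surface, if the arm or the gripper's body presses on something with over 40 N, if the wrist force passes 120 N, or if a joint passes its speed limit or range.

## Working session

There is one attempt and no reset: what is moved stays moved. The work goes in short steps, Python scripts to look and compute and a tool call to move; the robot and the scene stay as the last step left them, time stands still between calls to the robot, and variables do not carry over. Pictures are saved under pics/ and viewed, at most 10 in all, crops included, and the job is handed in when it is done.

Besides the shell and the picture viewer there is one more tool, called after ">>>" as name(argument=value, ...) on one line, values as JSON. jog_arm: Moves the arm, as the interface text tells. Its arguments: {"type":"object","properties":{"turn":{"type":"array","items":{"type":"array","items":{"type":"number"}}},"delta_pos":{"type":"array","items":{"type":"array","items":{"type":"number"}}},"gripper":{"type":"array","items":{"type":"number"}},"grip_force":{"type":"number"}},"required":["turn","delta_pos","gripper"]}

```bash
mkdir -p pics; python3 - <<'E'
from workcell import read_state, vision
import cv2,numpy as np
for n in("top","side"):
    im=vision.read_camera(n); cv2.imwrite(f"pics/{n}0.png",im[:,:,::-1]); np.save(n+"0.npy",im)
    c=vision.calibration(n); print(n,c)
    R,t=np.array(c['R']),np.array(c['t']); print(-R.T@t)
print(read_state())
E
```

```text
top {'vfov': 52.55042167438609, 'cx': 257.5572255969162, 'cy': 189.880492524443, 'R': array([[ 0.01043044, -0.9998505 ,  0.01379049],
       [-0.99937897, -0.01088775, -0.03351316],
       [ 0.0336583 , -0.01343237, -0.99934313]]), 't': array([0.04613954, 0.55968006, 1.16691664])}
[0.5195748  0.06790075 1.18427049]
side {'vfov': 53.82419615378304, 'cx': 256.34653501561644, 'cy': 189.26207978302287, 'R': array([[-0.56455276, -0.82539573, -0.00143651],
       [-0.72218207,  0.49479808, -0.48335072],
       [ 0.39966641, -0.27183956, -0.87542562]]), 't': array([0.36118989, 0.40278191, 0.88950895])}
[0.13928577 0.3406326  0.9739027 ]
{'time': 0.1, 'q': array([-1.26593471e+00,  2.64676401e-01,  1.60524777e+00, -2.00632517e-05,
        1.27374084e+00, -3.69087862e-02]), 'joint_vel': array([-0.00010002, -0.00218516, -0.00037013, -0.00249479,  0.00026274,
        0.00242974]), 'joint_torque': array([ 1.47036371e-04, -5.16708076e+01, -3.68591130e+01, -6.90079469e-05,
        6.29885224e-03, -4.58401769e-05]), 'tool_pos': array([ 0.2260126 , -0.63531698,  0.23008192]), 'tcp_rot': array([-3.09381121e+00, -5.33902958e-01,  4.64376238e-04]), 'wrist_force': array([-0.56559354,  0.44475193,  0.69797029]), 'torque': array([-0.00306341,  0.01816877, -0.02444174]), 'grip_force': 0.0, 'width': 0.9992314304971567}
```

View pics/top0.png

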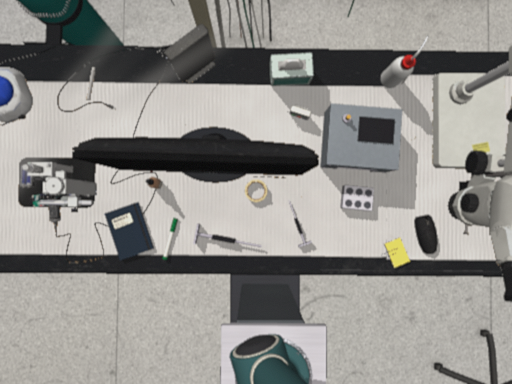

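View pics/side0.png

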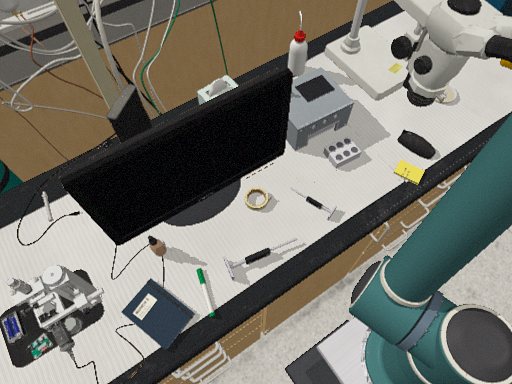

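The top view shows the chamber at about (362,137) and the cassette at (357,197). Two things could be taken for the tool: the left one, with its handle at (223,239) and blade at (199,236), and the right one, with its handle at (299,226) and blade at (306,244). The left one looks longer. I'll check this in a crop and by measuring.

```bash
cat > h.py <<'E'
import numpy as np,cv2
from workcell import read_state, vision
C={}
for n in("top","side"):
    c=vision.calibration(n); f=192/np.tan(np.radians(c['vfov']/2))
    C[n]=(f,c['cx'],c['cy'],np.array(c['R']),np.array(c['t']))
def ray(n,u,v):
    f,cx,cy,R,t=C[n]; return -R.T@t, R.T@np.array([(u-cx)/f,(v-cy)/f,1])
def pl(n,u,v,z):
    o,d=ray(n,u,v); return o+d*(z-o[2])/d[2]
def tri(a,b):
    o1,d1=ray("top",*a);o2,d2=ray("side",*b)
    s=np.linalg.lstsq(np.c_[d1,-d2],o2-o1,rcond=None)[0]
    p,q=o1+s[0]*d1,o2+s[1]*d2; return (p+q)/2,np.linalg.norm(p-q)
def pr(n,X):
    f,cx,cy,R,t=C[n]; c=R@np.asarray(X)+t; return np.array([cx+f*c[0]/c[2],cy+f*c[1]/c[2]])
E
python3 - <<'E'
from h import *
t=np.load("top0.npy");s=np.load("side0.npy")
a=cv2.resize(t[215:260,185:320],None,fx=5.9,fy=5.9,interpolation=cv2.INTER_CUBIC)
b=cv2.resize(t[95:215,315:410],None,fx=4,fy=4,interpolation=cv2.INTER_CUBIC)[:330]
b=cv2.resize(t[100:215,315:410],None,fx=2.8,fy=2.8,interpolation=cv2.INTER_CUBIC)
d=cv2.resize(s[90:170,280:365],None,fx=4,fy=4,interpolation=cv2.INTER_CUBIC)
o=np.zeros((600,800,3),np.uint8)
o[:a.shape[0],:a.shape[1]]=a; o[266:266+b.shape[0],:b.shape[1]]=b; o[266:266+d.shape[0],280:280+d.shape[1]]=d
cv2.imwrite("pics/crop1.png",o[:,:,::-1]); print(a.shape,b.shape,d.shape)
o=cv2.resize(s[180:285,215:345],None,fx=5.7,fy=5.7,interpolation=cv2.INTER_CUBIC)
cv2.imwrite("pics/crop2.png",o[:,:,::-1])
for n,(p,q) in dict(big=((198,232),(262,247)),small=((306,244),(292,203))).items():
    A,B=pl("top",*p,.02),pl("top",*q,.02); print(n,A,B,np.linalg.norm(A-B))
# masks
g=t.astype(int); m=((abs(g[...,0]-g[...,2])<40)&(g.max(2)<60)).astype(np.uint8)
for x0,x1,y0,y1 in((200,250,228,252),(290,310,215,240)):
    mm=np.zeros_like(m); mm[y0:y1,x0:x1]=m[y0:y1,x0:x1]; p=np.argwhere(mm)[:,::-1]; print(len(p),cv2.minAreaRect(p.astype(np.float32)))
E
```

```text
(266, 796, 3) (322, 266, 3) (320, 340, 3)
big [0.43133596 0.22834339 0.02      ] [0.38854627 0.03722767 0.02      ] 0.19584733511392444
small [ 0.39863434 -0.09413305  0.02      ] [ 0.52058685 -0.0513511   0.02      ] 0.12923896888262226
69 ((223.36538696289062, 238.67308044433594), (21.376659393310547, 3.1378581523895264), 11.309932708740234)
24 ((298.0500183105469, 225.65003967285156), (13.914020538330078, 1.5811386108398438), 71.56504821777344)
```

View pics/crop1.png

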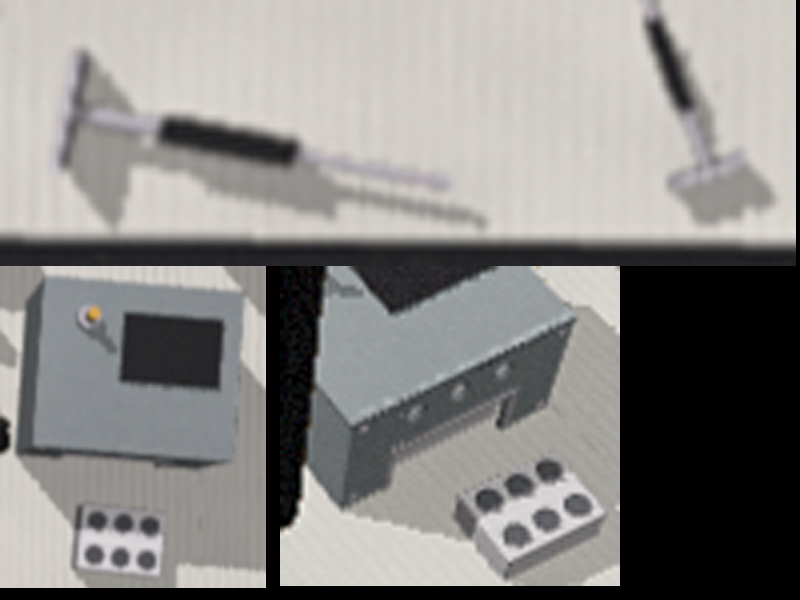

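View pics/crop2.png

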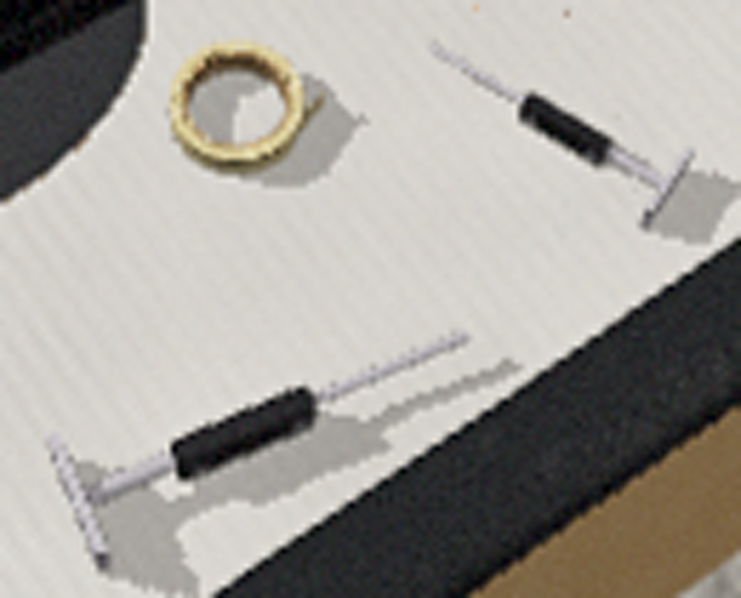

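The large tool is on the left: it measures 196 mm tip to blade against 129 mm for the other. The pin tip is at top (260.8,246.4) and side (296.5,239.3), and the blade is at the left end. The chamber's front wall shows three holes in the side view, at about (314,127), (324.5,121.5) and (335.5,116.5). Next I'll measure everything.

```bash
python3 - <<'E'
from h import *
np.set_printoptions(precision=4,suppress=True)
t=np.load("top0.npy").astype(int);s=np.load("side0.npy").astype(int)
T=lambda U,V:((U+.5)/5.9-.5+185,(V+.5)/5.9-.5+215)
S=lambda U,V:((U+.5)/5.7-.5+215,(V+.5)/5.7-.5+180)
B=lambda U,V:((U+.5)/2.8-.5+315,(V-266+.5)/2.8-.5+100)
D=lambda U,V:((U-280+.5)/4-.5+280,(V-266+.5)/4-.5+90)
print("pin",tri(T(447,185),S(465,338)),pl("top",*T(447,185),.02))
print("bladetop far",tri(T(82,52),S(55,438)),"near",tri(T(62,165),S(102,560)))
print("handle top",pl("top",223.37,238.67,.03))
for a,b in(((160,130),(245,440)),):pass
print("chm FL",tri(B(34,447),D(352,425)),pl("top",*B(34,447),.11)); print("FR",tri(B(235,458),D(573,320)),pl("top",*B(235,458),.11))
BL,BR=pl("top",*B(45,280),.11),pl("top",*B(243,292),.11);print("back",BL,BR)
# side-handle centroid
m=((s.max(2)<60)).astype(np.uint8); mm=np.zeros_like(m); mm[245:268,242:275]=m[245:268,242:275]
p=np.argwhere(mm)[:,::-1].astype(np.float32); r=cv2.minAreaRect(p);print("side handle",r,pl("side",*p.mean(0),.018))
# discs
def discs(im,box):
    u0,v0,u1,v1=box; g=im[v0:v1,u0:u1].sum(2).astype(np.uint8 if 0 else float)/3
    w=np.clip(110-g,0,60); m=(w>0).astype(np.uint8)
    n,l=cv2.connectedComponents(m); out=[]
    for i in range(1,n):
        q=np.argwhere(l==i); 
        if len(q)<8: continue
        ww=w[l==i]; c=(q*ww[:,None]).sum(0)/ww.sum(); out.append((len(q),c[1]+u0,c[0]+v0))
    return out
for n,im,box in(("top",t,(341,183,376,213)),("side",s,(325,135,364,168))):
    for k,u,v in discs(im,box): print(n,k,round(u,1),round(v,1),pl(n,u,v,.034))
E
```

```text
pin (array([0.3905, 0.0413, 0.015 ]), np.float64(0.0018575321149120084)) [0.3916 0.0422 0.02  ]
bladetop far (array([0.4568, 0.2275, 0.0185]), np.float64(0.00014161711487784657)) near (array([0.399 , 0.2387, 0.0081]), np.float64(0.0010899953562886612))
handle top [0.4132 0.1519 0.03  ]
chm FL (array([ 0.6298, -0.138 ,  0.1066]), np.float64(0.001924389943538308)) [ 0.6289 -0.1382  0.11  ]
FR (array([ 0.6222, -0.3445,  0.0931]), np.float64(0.0010769738575428704)) [ 0.6203 -0.3385  0.11  ]
back [ 0.796  -0.1484  0.11  ] [ 0.7867 -0.3468  0.11  ]
side handle ((257.5, 255.50001525878906), (6.827935695648193, 26.261289596557617), 66.80140686035156) [0.4102 0.1543 0.018 ]
top 17 342.6 189.7 [ 0.5617 -0.1999  0.034 ]
top 35 349.3 190.4 [ 0.5597 -0.22    0.034 ]
top 34 358.7 191.3 [ 0.5573 -0.248   0.034 ]
top 36 368.0 192.3 [ 0.5547 -0.2758  0.034 ]
top 26 348.2 202.7 [ 0.5232 -0.2169  0.034 ]
top 25 357.5 203.7 [ 0.5206 -0.2446  0.034 ]
top 24 367.0 204.7 [ 0.518  -0.2728  0.034 ]
side 28 346.5 140.5 [ 0.553  -0.2745  0.034 ]
side 29 339.0 144.1 [ 0.5557 -0.2468  0.034 ]
side 28 331.4 147.8 [ 0.5583 -0.219   0.034 ]
side 23 353.6 149.2 [ 0.5167 -0.2709  0.034 ]
side 23 326.1 153.1 [ 0.5524 -0.1937  0.034 ]
side 20 345.9 152.7 [ 0.5199 -0.2433  0.034 ]
side 23 338.3 156.6 [ 0.5222 -0.2154  0.034 ]
```

The cassette is at about (0.538, -0.246) with yaw -5.2°. The port is at (0.624, -0.239) with yaw -2.7°. The tool's handle is at (0.412, 0.153) with yaw about 79°. Before moving I'll check the monitor and microscope as obstacles and work out the first move.

```bash
cat >> h.py <<'E'
from scipy.spatial.transform import Rotation as Ro
def to(x,y,z,psi=None,s=None):
    "tool-axes shift (applied before turn) and turn about tool z to reach target; psi=world angle of finger line deg"
    s=s or read_state(); R=Ro.from_rotvec(s['tcp_rot']).as_matrix()
    p=np.degrees(np.arctan2(R[1,1],R[0,1]))
    d=R.T@(np.array([x,y,z])-s['tool_pos'])
    dt=None if psi is None else np.round(np.radians(p-psi),4)
    print("psi",round(p,2),"zdir",R[:,2].round(3),"shift",d.round(4),"turnz",dt)
    return R
def st():
    s=read_state(); print("t",round(s['time'],2),"pos",s['tool_pos'].round(4),"F",s['wrist_force'].round(2),"T",s['torque'].round(3),"w",round(s['width'],3),"g",round(s['grip_force'],1)); return s
E
python3 - <<'E'
from h import *
np.set_printoptions(precision=4,suppress=True)
print("monitor TR",tri((318,158),(291,70)))
print("micro",tri((467,205),(425,95)),tri((478,160),(403,47)))
s=st(); to(.42,-.30,.23,None)
R=Ro.from_rotvec(s['tcp_rot']).as_matrix()
R2=R@Ro.from_rotvec([0,0,-1.037]).as_matrix()
print("after turn: A",R2.T@(np.array([.42,-.30,.23])-s['tool_pos']),"B",R2.T@np.array([.412-.42,.153+.30,.10-.23]))
E
```

```text
monitor TR (array([ 0.6126, -0.0698,  0.3812]), np.float64(0.005304792220289927))
micro (array([ 0.5182, -0.5351,  0.1041]), np.float64(0.005496088564857374)) (array([ 0.6307, -0.4985,  0.2222]), np.float64(0.006496935548909209))
t 0.1 pos [ 0.226  -0.6353  0.2301] F [-0.57  0.44  0.7 ] T [-0.003  0.018 -0.024] w 0.999 g 0.0
psi -70.42 zdir [-0.001  0.002 -1.   ] shift [ 0.2952 -0.2509  0.0006] turnz None
after turn: A [0.3662 0.1264 0.0006] B [ 0.4429 -0.0942  0.1309]
```

>>> jog_arm(turn=[[0, 0, 0], [0, 0, 0], [0, 0, 0], [0, 0, 0], [0, 0, 0], [0, 0, 0], [0, 0, 0], [0, 0, 0], [0, 0, 0], [0, 0, 0], [0, 0, -0.115], [0, 0, -0.115], [0, 0, -0.115], [0, 0, -0.115], [0, 0, -0.115], [0, 0, -0.115], [0, 0, -0.115], [0, 0, -0.115], [0, 0, -0.115], [0, 0, 0]], delta_pos=[[0.0295, -0.025, 0], [0.0295, -0.025, 0], [0.0295, -0.025, 0], [0.0295, -0.025, 0], [0.0295, -0.025, 0], [0.0295, -0.025, 0], [0.0295, -0.025, 0], [0.0295, -0.025, 0], [0.0295, -0.025, 0], [0.0295, -0.025, 0], [0, 0, 0], [0, 0, 0], [0, 0, 0], [0, 0, 0], [0, 0, 0], [0, 0, 0], [0, 0, 0], [0, 0, 0], [0, 0, 0], [0, 0, 0]], gripper=[0.05, 0.05, 0.05, 0.05, 0.05, 0.05, 0.05, 0.05, 0.05, 0.05, 0.05, 0.05, 0.05, 0.05, 0.05, 0.05, 0.05, 0.05, 0.05, 0.05])

```text
time: 1.77
tool_pos: [0.42, -0.3013, 0.2308]
tcp_rot: [-2.423, -1.999, 0.0]
wrist_force: [0.2, -0.9, -0.4]
width: 0.584
grip_force: 0.0
```

```bash
python3 - <<'E'
from h import *
st(); to(.412,.153,.10,-11)
E
```

```text
t 1.77 pos [ 0.42   -0.3013  0.2308] F [ 0.24 -0.85 -0.4 ] T [-0.024 -0.02  -0.005] w 0.584 g 0.0
psi -10.95 zdir [-0.001  0.001 -1.   ] shift [ 0.4444 -0.0941  0.1311] turnz 0.0008
```

>>> jog_arm(turn=[[0, 0, 0], [0, 0, 0], [0, 0, 0], [0, 0, 0], [0, 0, 0], [0, 0, 0], [0, 0, 0], [0, 0, 0], [0, 0, 0], [0, 0, 0], [0, 0, 0], [0, 0, 0], [0, 0, 0], [0, 0, 0], [0, 0, 0]], delta_pos=[[0.0317, -0.0067, 0.0094], [0.0317, -0.0067, 0.0094], [0.0317, -0.0067, 0.0094], [0.0317, -0.0067, 0.0094], [0.0317, -0.0067, 0.0094], [0.0317, -0.0067, 0.0094], [0.0317, -0.0067, 0.0094], [0.0317, -0.0067, 0.0094], [0.0317, -0.0067, 0.0094], [0.0317, -0.0067, 0.0094], [0.0317, -0.0067, 0.0094], [0.0317, -0.0067, 0.0094], [0.0317, -0.0067, 0.0094], [0.0317, -0.0067, 0.0094], [0, 0, 0]], gripper=[0.05, 0.05, 0.05, 0.05, 0.05, 0.05, 0.05, 0.05, 0.05, 0.05, 0.05, 0.05, 0.05, 0.05, 0.05])

```text
time: 3.02
tool_pos: [0.4123, 0.156, 0.0981]
tcp_rot: [-2.423, -1.995, 0.002]
wrist_force: [0.1, -0.4, 0.1]
width: 0.586
grip_force: 0.0
```

```bash
python3 - <<'E'
from h import *
st(); to(.412,.153,.004,-11)
t=vision.read_camera("top");s=vision.read_camera("side")
a=cv2.resize(t[195:260,180:280],None,fx=4,fy=4,interpolation=cv2.INTER_CUBIC)
b=cv2.resize(s[200:290,210:310],None,fx=4,fy=4,interpolation=cv2.INTER_CUBIC)
o=np.zeros((360,800,3),np.uint8);o[:260,:400]=a;o[:,400:]=b
cv2.imwrite("pics/g1.png",o[:,:,::-1])
E
```

```text
t 3.02 pos [0.4123 0.156  0.0981] F [ 0.1 -0.4  0.1] T [ 0.013 -0.048 -0.043] w 0.586 g 0.0
psi -11.08 zdir [-0.002  0.001 -1.   ] shift [-0.0031  0.0005  0.0941] turnz -0.0013
```

View pics/g1.png

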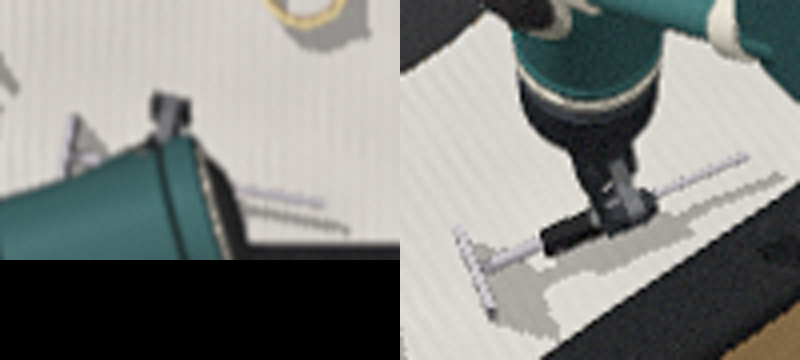

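The fingers straddle the handle: the side view shows them over it at about (600,205) in the crop. I'll lower and close.

>>> jog_arm(turn=[[0, 0, 0], [0, 0, 0], [0, 0, 0], [0, 0, 0], [0, 0, 0], [0, 0, 0], [0, 0, 0], [0, 0, 0], [0, 0, 0], [0, 0, 0], [0, 0, 0], [0, 0, 0], [0, 0, 0], [0, 0, 0]], delta_pos=[[-0.003, 0.0005, 0.018], [0, 0, 0.018], [0, 0, 0.018], [0, 0, 0.018], [0, 0, 0.014], [0, 0, 0.006], [0, 0, 0], [0, 0, 0], [0, 0, 0], [0, 0, 0], [0, 0, 0], [0, 0, 0], [0, 0, 0], [0, 0, 0]], gripper=[0.05, 0.05, 0.05, 0.05, 0.05, 0.05, 0.05, 0.0, 0.0, 0.0, 0.0, 0.0, 0.0, 0.0], grip_force=90)

```text
time: 4.28
tool_pos: [0.4151, 0.1492, 0.0091]
tcp_rot: [2.425, 1.995, 0.003]
wrist_force: [-1.1, -1.5, 6.3]
width: 0.137
grip_force: 88.8
```

>>> jog_arm(turn=[[0, 0, 0], [0, 0, 0], [0, 0, 0], [0, 0, 0], [0, 0, 0], [0, 0, 0], [0, 0, 0], [0, 0, 0]], delta_pos=[[0, 0, -0.005], [0, 0, -0.015], [0, 0, -0.02], [0, 0, -0.02], [0, 0, -0.02], [0, 0, -0.015], [0, 0, 0], [0, 0, 0]], gripper=[0.0, 0.0, 0.0, 0.0, 0.0, 0.0, 0.0, 0.0])

```text
time: 4.95
tool_pos: [0.4145, 0.1493, 0.1035]
tcp_rot: [2.425, 1.995, 0.004]
wrist_force: [-0.4, -0.7, -0.9]
width: 0.143
grip_force: 87.8
```

```bash
python3 - <<'E'
from h import *
s=st(); print(s['q'].round(2)); to(.43,-.20,.10,87.3)
t=vision.read_camera("top");s=vision.read_camera("side")
np.save("t1.npy",t)
a=cv2.resize(t[195:260,180:280],None,fx=4,fy=4,interpolation=cv2.INTER_CUBIC)
b=cv2.resize(s[180:270,210:310],None,fx=4,fy=4,interpolation=cv2.INTER_CUBIC)
o=np.zeros((360,800,3),np.uint8);o[:260,:400]=a;o[:,400:]=b
cv2.imwrite("pics/g2.png",o[:,:,::-1])
E
```

```text
t 4.95 pos [0.4145 0.1493 0.1035] F [-0.4  -0.67 -0.9 ] T [-0.055  0.047 -0.045] w 0.143 g 87.8
[ 0.29 -0.07  2.22  0.    0.99  0.48]
psi -11.11 zdir [ 0.002  0.001 -1.   ] shift [-0.3397  0.0825  0.0033] turnz -1.7176
```

View pics/g2.png

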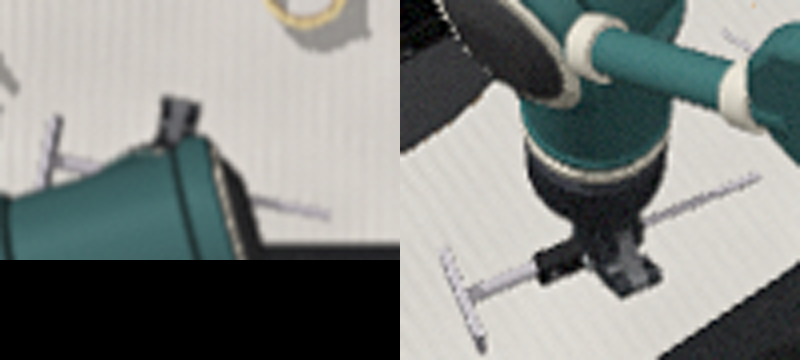

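The tool is held and level. The pin tip is at crop top (328,214) and side (758,177).

```bash
python3 - <<'E'
from h import *
s=read_state()
T=lambda U,V:((U+.5)/4-.5+180,(V+.5)/4-.5+195)
S=lambda U,V:((U-400+.5)/4-.5+210,(V+.5)/4-.5+180)
p,e=tri(T(328,214),S(758,177)); print("pin",p,e, p-s['tool_pos'],np.linalg.norm((p-s['tool_pos'])[:2]))
for z in(.11,.115,.12):print(pl("top",*T(328,214),z),pl("side",*S(758,177),z))
print("blade",[tri(T(*a),S(*b)) for a,b in(((57,118),(446,252)),((50,183),(483,347)))])
# chamber port/hole target numbers
th=np.radians(-2.7); X=np.array([np.cos(th),np.sin(th)]); Y=np.array([-X[1],X[0]])
P=np.array([.624,-.239])
for n,y in(("L",.04),("M",0),("R",-.04)):print(n,P+Y*y)
E
```

```text
pin [0.39444179 0.0396492  0.10597302] 0.002162723023207137 [-0.01838909 -0.10908163  0.00434924] 0.11062080036447541
[0.3955849  0.04059951 0.11      ] [0.3926228  0.04017007 0.11      ]
[0.39616199 0.04072658 0.115     ] [0.39115657 0.04190905 0.115     ]
[0.39673908 0.04085365 0.12      ] [0.38969033 0.04364803 0.12      ]
blade [(array([0.45948387, 0.22677804, 0.11246326]), np.float64(0.0010694499437779953)), (array([0.4103006 , 0.23612971, 0.07103303]), np.float64(0.0035766196221741564))]
L [ 0.62588426 -0.19904441]
M [ 0.624 -0.239]
R [ 0.62211574 -0.27895559]
```

>>> jog_arm(turn=[[0, 0, 0], [0, 0, 0], [0, 0, 0], [0, 0, 0], [0, 0, 0], [0, 0, 0], [0, 0, 0], [0, 0, 0], [0, 0, 0], [0, 0, 0], [0, 0, 0], [0, 0, 0], [0, 0, -0.1145], [0, 0, -0.1145], [0, 0, -0.1145], [0, 0, -0.1145], [0, 0, -0.1145], [0, 0, -0.1145], [0, 0, -0.1145], [0, 0, -0.1145]], delta_pos=[[-0.0283, 0.0069, 0], [-0.0283, 0.0069, 0], [-0.0283, 0.0069, 0], [-0.0283, 0.0069, 0], [-0.0283, 0.0069, 0], [-0.0283, 0.0069, 0], [-0.0283, 0.0069, 0], [-0.0283, 0.0069, 0], [-0.0283, 0.0069, 0], [-0.0283, 0.0069, 0], [-0.0283, 0.0069, 0], [-0.0283, 0.0069, 0], [0, 0, 0], [0, 0, 0], [0, 0, 0], [0, 0, 0], [0, 0, 0], [0, 0, 0], [0, 0, 0], [0, 0, 0]], gripper=[0.0, 0.0, 0.0, 0.0, 0.0, 0.0, 0.0, 0.0, 0.0, 0.0, 0.0, 0.0, 0.0, 0.0, 0.0, 0.0, 0.0, 0.0, 0.0, 0.0])

```text
time: 6.72
tool_pos: [0.4282, -0.1995, 0.1006]
tcp_rot: [-1.284, -2.863, -0.0]
wrist_force: [0.2, 0.2, -1.1]
width: 0.142
grip_force: 87.7
```

>>> jog_arm(turn=[[0, 0, -0.1145], [0, 0, -0.1145], [0, 0, -0.1145], [0, 0, -0.1145], [0, 0, -0.1145], [0, 0, -0.1145], [0, 0, -0.1145], [0, 0, 0], [0, 0, 0]], delta_pos=[[0, 0, 0], [0, 0, 0], [0, 0, 0], [0, 0, 0], [0, 0, 0], [0, 0, 0], [0, 0, 0], [0, 0, 0], [0, 0, 0]], gripper=[0.0, 0.0, 0.0, 0.0, 0.0, 0.0, 0.0, 0.0, 0.0])

```text
time: 7.47
tool_pos: [0.4286, -0.1997, 0.1012]
tcp_rot: [-0.079, -3.138, -0.002]
wrist_force: [0.2, -0.3, -1.5]
width: 0.14
grip_force: 87.7
```

```bash
python3 - <<'E'
from h import *
st(); to(.484,-.2324,.072,87.3)
E
```

```text
t 7.47 pos [ 0.4286 -0.1997  0.1012] F [ 0.16 -0.26 -1.49] T [0.005 0.021 0.016] w 0.14 g 87.7
psi 87.1 zdir [-0.002  0.001 -1.   ] shift [-0.0571 -0.0299  0.029 ] turnz -0.0035
```

>>> jog_arm(turn=[[0, 0, -0.0035], [0, 0, 0], [0, 0, 0], [0, 0, 0], [0, 0, 0]], delta_pos=[[-0.019, -0.01, 0.0097], [-0.019, -0.01, 0.0097], [-0.019, -0.01, 0.0097], [0, 0, 0], [0, 0, 0]], gripper=[0.0, 0.0, 0.0, 0.0, 0.0])

```text
time: 7.88
tool_pos: [0.4849, -0.2326, 0.0721]
tcp_rot: [-0.073, -3.138, -0.002]
wrist_force: [-1.3, -0.1, -2.1]
width: 0.139
grip_force: 87.8
```

```bash
python3 - <<'E'
from h import *
st(); to(.484,-.2324,.072,87.3)
t=vision.read_camera("top");s=vision.read_camera("side")
np.save("t2.npy",t);np.save("s2.npy",s)
a=cv2.resize(t[140:215,320:400],None,fx=5,fy=5,interpolation=cv2.INTER_CUBIC)
b=cv2.resize(s[100:180,285:365],None,fx=5,fy=5,interpolation=cv2.INTER_CUBIC)
o=np.zeros((400,800,3),np.uint8);o[:375,:400]=a;o[:,400:]=b
cv2.imwrite("pics/p1.png",o[:,:,::-1])
E
```

```text
t 7.88 pos [ 0.4849 -0.2326  0.0721] F [-1.34 -0.13 -2.1 ] T [-0.019 -0.016  0.004] w 0.139 g 87.8
psi 87.35 zdir [-0.002  0.001 -1.   ] shift [0.0009 0.0002 0.0001] turnz 0.0008
```

View pics/p1.png

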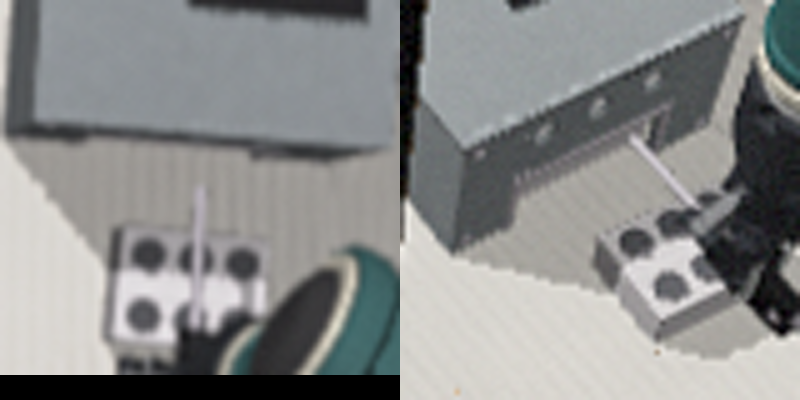

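The pin tip is at crop top (201,187) and side (635,140). The holes are at side crop (544,133), (598,107) and (653,80). I'll compare their heights and lateral positions.

```bash
python3 - <<'E'
from h import *
np.set_printoptions(precision=4,suppress=True)
T=lambda U,V:((U+.5)/5-.5+320,(V+.5)/5-.5+140)
S=lambda U,V:((U-400+.5)/5-.5+285,(V+.5)/5-.5+100)
p,e=tri(T(201,187),S(635,140)); print("pin tri",p,e); print(pl("top",*T(201,187),.083),pl("side",*S(635,140),.083))
s=read_state(); print(p-s['tool_pos'])
for h in((544,133),(598,107),(653,80)): print("hole@z83",pl("side",*S(*h),.083))
# pin seen pixels vs predicted
th=np.radians(-2.7); X=np.array([np.cos(th),np.sin(th),0])
q=s['tool_pos']+.110*X+[0,0,.011]; print("pred",q,pr("top",q),T(201,187),pr("side",q),S(635,140))
# holes refined: dark/bright centroid check and bottom front corners
print("bottom L front",pl("side",*S(456,252),0)," topL",pl("side",*S(463,150),.11)," topR",pl("side",*S(743,15),.11), pl("side",*S(515,225),0))
t=np.load("top0.npy")
E
```

```text
pin tri [ 0.5963 -0.2405  0.0761] 0.0023440803011424804
[ 0.5965 -0.2376  0.083 ] [ 0.5921 -0.237   0.083 ]
[ 0.1121 -0.0083  0.0033]
hole@z83 [ 0.6266 -0.1959  0.083 ]
hole@z83 [ 0.6237 -0.2347  0.083 ]
hole@z83 [ 0.621  -0.2752  0.083 ]
pred [ 0.594  -0.2374  0.0839] [359.7885 177.853 ] (359.8, 177.0) [331.3236 126.9438] (331.6, 127.6)
bottom L front [ 0.6298 -0.1423  0.    ]  topL [ 0.6284 -0.1339  0.11  ]  topR [ 0.6142 -0.333   0.11  ] [ 0.6252 -0.1854  0.    ]
```

```bash
python3 - <<'E'
from h import *
np.set_printoptions(precision=4,suppress=True)
T=lambda U,V:((U+.5)/5-.5+320,(V+.5)/5-.5+140)
for z in(0,.01):
    a,b=pl("top",*T(85,138),z),pl("top",*T(250,152),z); print(a,b,(a+b)/2,np.linalg.norm(a-b))
# row profiles of the first top image around the wall
t=np.load("top0.npy").astype(int).sum(2)//3
for v in(164,165,166,167,168,169,170,171): print(v,t[v,322:402:2])
s=np.load("s2.npy").astype(float); g=cv2.GaussianBlur(s.astype(np.uint8),(0,0),.5)
for n,(u,v) in dict(L=(313.4,126.2),M=(324.2,121),R=(335.2,115.6)).items():
    c=g[int(v)-4:int(v)+6,int(u)-4:int(u)+6].mean(2); w=np.clip(c-np.median(c)-8,0,None); yy,xx=np.mgrid[int(v)-4:int(v)+6,int(u)-4:int(u)+6]
    uv=((w*xx).sum()/w.sum(),(w*yy).sum()/w.sum()); print(n,np.round(uv,2),pl("side",*uv,.083))
E
```

```text
[ 0.6316 -0.1893  0.    ] [ 0.6242 -0.2908  0.    ] [ 0.6279 -0.24    0.    ] 0.10172030393707639
[ 0.6306 -0.1871  0.01  ] [ 0.6233 -0.2877  0.01  ] [ 0.627  -0.2374  0.01  ] 0.10086137597200298
164 [ 80  78  75 104 112 105 111 117 127 129 135 134 135 137 139 139 137 138
 143 142 141 141 137 136 137 140 138 138 137 138 139 138 139 138 137 138
 139 137 135 145]
165 [ 75  65  53  65  78  65  73  78  89  93  99 105 109 112 123 130 131 131
 139 139 140 142 139 139 141 143 139 140 140 139 140 137 138 139 137 137
 138 137 132 147]
166 [ 70  65  53  51  55  48  52  55  72  67  66  73  78  74  87  94  95  98
 109 114 124 133 134 135 138 138 137 140 140 140 142 139 137 140 138 136
 138 137 131 148]
167 [ 95 101  82  81  70  65  56  68 104 103  97  92  86  77  75  68  67  66
  80  84  89  94  98 100 105 113 124 128 135 136 137 136 136 138 139 139
 139 138 139 146]
168 [130 135 124 125 121 110  90 103 134 138 133 131 118 115 110 102 100  91
  90  87  75  68  68  66  72  88  94  95 100 104 107 112 117 127 132 135
 133 133 141 147]
169 [157 146 143 145 144 138 127 135 144 148 143 148 136 141 136 136 132 130
 122 118 109 106 102  92  78  82  74  70  60  62  67  73  84  92  95 107
 110 121 137 147]
170 [182 144 144 147 145 147 143 147 145 148 145 149 141 149 144 148 142 148
 141 141 135 139 134 130  82  76  78  70  52  48  51  53  55  61  73  96
 110 130 141 148]
171 [196 146 143 147 144 148 145 148 144 147 145 148 142 148 143 147 142 149
 142 149 143 148 145 148  97  96  98  90  80  73  69  62  69  89 116 127
 135 144 147 148]
L [311.81 124.44] [ 0.6344 -0.1961  0.083 ]
M [323.18 119.95] [ 0.6285 -0.2347  0.083 ]
R [333.32 112.98] [ 0.632  -0.2771  0.083 ]
```

>>> jog_arm(turn=[[0, 0, 0.005], [0, 0, 0], [0, 0, 0], [0, 0, 0], [0, 0, 0], [0, 0, 0], [0, 0, 0], [0, 0, 0]], delta_pos=[[0, 0.0025, 0], [-0.01, 0, 0], [-0.01, 0, 0], [-0.007, 0, 0], [-0.005, 0, 0], [-0.005, 0, 0], [-0.003, 0, 0], [0, 0, 0]], gripper=[0.0, 0.0, 0.0, 0.0, 0.0, 0.0, 0.0, 0.0])

```text
time: 8.65
tool_pos: [0.5261, -0.2323, 0.0736]
tcp_rot: [0.076, 3.14, -0.0]
wrist_force: [1.6, -0.4, -1.5]
width: 0.138
grip_force: 87.8
```

```bash
python3 - <<'E'
from h import *
s=st(); to(*s['tool_pos'])
s=vision.read_camera("side");t=vision.read_camera("top")
np.save("s3.npy",s);np.save("t3.npy",t)
a=cv2.resize(t[140:215,320:400],None,fx=5,fy=5,interpolation=cv2.INTER_CUBIC)
b=cv2.resize(s[100:180,285:365],None,fx=5,fy=5,interpolation=cv2.INTER_CUBIC)
o=np.zeros((400,800,3),np.uint8);o[:375,:400]=a;o[:,400:]=b
cv2.imwrite("pics/p2.png",o[:,:,::-1])
E
```

```text
t 8.65 pos [ 0.5261 -0.2323  0.0736] F [ 1.62 -0.36 -1.52] T [-0.004 -0.036 -0.064] w 0.138 g 87.8
psi 87.22 zdir [ 0. -0. -1.] shift [0. 0. 0.] turnz None
```

View pics/p2.png

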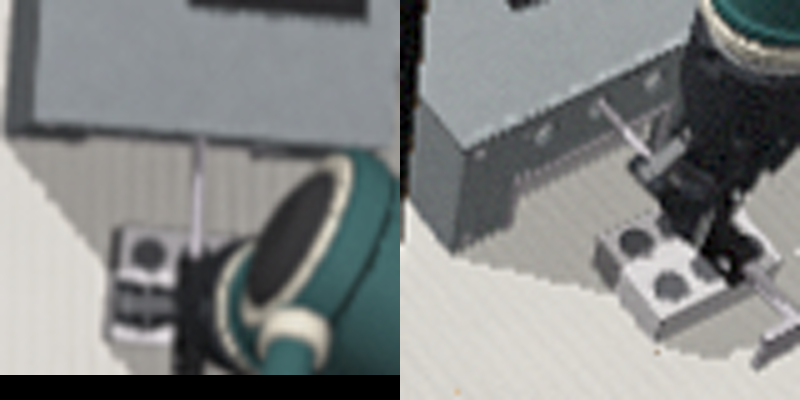

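The pin has entered the middle hole at side crop (600,105), with no significant force. Now I'll feel forward in small steps.

>>> jog_arm(turn=[[0, 0, 0], [0, 0, 0], [0, 0, 0]], delta_pos=[[-0.002, 0, 0], [-0.002, 0, 0], [0, 0, 0]], gripper=[0.0, 0.0, 0.0])

```text
time: 9.0
tool_pos: [0.5295, -0.2325, 0.0737]
tcp_rot: [0.077, 3.14, -0.0]
wrist_force: [-0.1, 0.8, -2.0]
width: 0.144
grip_force: 87.8
```

>>> jog_arm(turn=[[0, 0, 0], [0, 0, 0], [0, 0, 0]], delta_pos=[[-0.001, 0, 0], [-0.001, 0, 0], [0, 0, 0]], gripper=[0.0, 0.0, 0.0])

```text
time: 9.25
tool_pos: [0.5314, -0.2326, 0.0737]
tcp_rot: [0.077, 3.14, -0.0]
wrist_force: [0.2, -0.8, -1.7]
width: 0.142
grip_force: 87.8
```

>>> jog_arm(turn=[[0, 0, 0], [0, 0, 0], [0, 0, 0]], delta_pos=[[-0.001, 0, 0], [-0.001, 0, 0], [0, 0, 0]], gripper=[0.0, 0.0, 0.0])

```text
time: 9.5
tool_pos: [0.5335, -0.2326, 0.0736]
tcp_rot: [0.077, 3.14, -0.0]
wrist_force: [0.3, -0.4, -1.7]
width: 0.141
grip_force: 87.8
```

>>> jog_arm(turn=[[0, 0, 0], [0, 0, 0], [0, 0, 0]], delta_pos=[[-0.001, 0, 0], [-0.001, 0, 0], [0, 0, 0]], gripper=[0.0, 0.0, 0.0])

```text
time: 9.75
tool_pos: [0.5348, -0.2326, 0.0734]
tcp_rot: [-0.076, -3.139, -0.0]
wrist_force: [-2.0, 0.1, -1.4]
width: 0.144
grip_force: 87.9
```

>>> jog_arm(turn=[[0, 0, 0], [0, 0, 0], [0, 0, 0]], delta_pos=[[-0.001, 0, 0], [-0.001, 0, 0], [0, 0, 0]], gripper=[0.0, 0.0, 0.0])

```text
time: 10.0
tool_pos: [0.5363, -0.2326, 0.0732]
tcp_rot: [-0.076, -3.138, -0.001]
wrist_force: [-4.9, 0.0, 1.0]
width: 0.146
grip_force: 88.0
```

>>> jog_arm(turn=[[0, 0, 0], [0, 0, 0], [0, 0, 0]], delta_pos=[[-0.001, 0, 0], [0, 0, 0], [0, 0, 0]], gripper=[0.0, 0.0, 0.0])

```text
time: 10.25
tool_pos: [0.5369, -0.2327, 0.0732]
tcp_rot: [-0.077, -3.138, -0.001]
wrist_force: [-5.8, 0.5, 0.8]
width: 0.143
grip_force: 88.1
```

```bash
python3 - <<'E'
from h import *
import time
st(); to(.484,-.232,.073)
vision.read_camera("side"); st(); vision.read_camera("side"); st()
E
```

```text
t 10.25 pos [ 0.5369 -0.2327  0.0732] F [-5.85  0.54  0.84] T [-0.048  0.679 -0.04 ] w 0.143 g 88.1
psi 87.21 zdir [-0.003  0.001 -1.   ] shift [ 0.0529 -0.0019  0.0003] turnz None
t 10.3 pos [ 0.537  -0.2327  0.0732] F [-5.81 -0.89  0.46] T [-0.081  0.752 -0.119] w 0.142 g 88.1
t 10.35 pos [ 0.5369 -0.2327  0.0731] F [-5.91  0.18 -0.23] T [-0.069  0.676 -0.041] w 0.14 g 88.1
```

The force rises by about 2 N/mm, so the middle hole has a seal, which I've pressed only about 2 mm. I'll withdraw and go to the left hole.

>>> jog_arm(turn=[[0, 0, 0], [0, 0, 0], [0, 0, 0], [0, 0, 0], [0, 0, 0], [0, 0, 0], [0, 0, 0], [0, 0, 0], [0, 0, 0], [0, 0, 0], [0, 0, 0]], delta_pos=[[0.012, 0, 0], [0.013, 0, 0], [0.013, 0, 0], [0, 0, 0], [0, 0, 0], [0, 0.01, 0], [0, 0.015, 0], [0, 0.015, 0], [0, 0, 0], [0, 0, 0], [0, 0, 0]], gripper=[0.0, 0.0, 0.0, 0.0, 0.0, 0.0, 0.0, 0.0, 0.0, 0.0, 0.0])

```text
time: 11.27
tool_pos: [0.503, -0.191, 0.0738]
tcp_rot: [0.075, 3.14, -0.001]
wrist_force: [0.5, -0.5, -0.7]
width: 0.142
grip_force: 88.0
```

```bash
python3 - <<'E'
from h import *
s=st(); to(.5345+.002,-.2326+.04,.0735)
s=vision.read_camera("side")
b=cv2.resize(s[100:180,285:365],None,fx=5,fy=5,interpolation=cv2.INTER_CUBIC)
cv2.imwrite("pics/p3.png",b[:,:,::-1])
E
```

```text
t 11.27 pos [ 0.503  -0.191   0.0738] F [ 0.53 -0.5  -0.72] T [-0.037 -0.04  -0.015] w 0.142 g 88.0
psi 87.26 zdir [ 0.001 -0.001 -1.   ] shift [-0.0335  0.0001  0.0004] turnz None
```

View pics/p3.png

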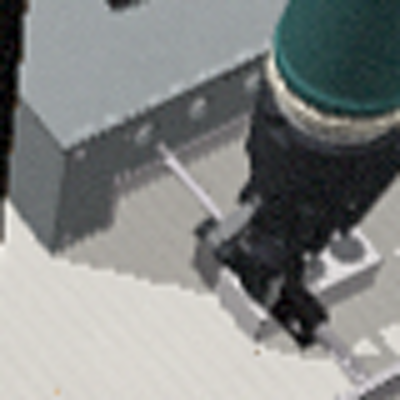

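The pin tip is at crop (160,147), and its line points at the left hole at (144,132). Advancing.

>>> jog_arm(turn=[[0, 0, 0], [0, 0, 0], [0, 0, 0], [0, 0, 0], [0, 0, 0], [0, 0, 0], [0, 0, 0]], delta_pos=[[-0.005, 0, 0], [-0.005, 0, 0], [-0.005, 0, 0], [-0.005, 0, 0], [-0.005, 0, 0], [-0.004, 0, 0], [0, 0, 0]], gripper=[0.0, 0.0, 0.0, 0.0, 0.0, 0.0, 0.0])

```text
time: 11.9
tool_pos: [0.5324, -0.1927, 0.0737]
tcp_rot: [0.076, 3.14, -0.0]
wrist_force: [-0.4, 0.1, -2.2]
width: 0.144
grip_force: 88.0
```

>>> jog_arm(turn=[[0, 0, 0], [0, 0, 0], [0, 0, 0]], delta_pos=[[-0.001, 0, 0], [-0.001, 0, 0], [0, 0, 0]], gripper=[0.0, 0.0, 0.0])

```text
time: 12.15
tool_pos: [0.5331, -0.1925, 0.0735]
tcp_rot: [-0.077, -3.141, -0.0]
wrist_force: [-0.2, -0.4, -2.4]
width: 0.141
grip_force: 88.0
```

>>> jog_arm(turn=[[0, 0, 0], [0, 0, 0], [0, 0, 0]], delta_pos=[[-0.001, 0, 0], [-0.001, 0, 0], [0, 0, 0]], gripper=[0.0, 0.0, 0.0])

```text
time: 12.4
tool_pos: [0.5348, -0.1926, 0.0735]
tcp_rot: [-0.077, -3.14, -0.0]
wrist_force: [-0.7, 0.1, -1.3]
width: 0.14
grip_force: 88.0
```

>>> jog_arm(turn=[[0, 0, 0], [0, 0, 0], [0, 0, 0]], delta_pos=[[-0.001, 0, 0], [-0.001, 0, 0], [0, 0, 0]], gripper=[0.0, 0.0, 0.0])

```text
time: 12.65
tool_pos: [0.5366, -0.1927, 0.0734]
tcp_rot: [-0.077, -3.139, -0.0]
wrist_force: [-3.4, 0.3, 0.8]
width: 0.14
grip_force: 88.0
```

>>> jog_arm(turn=[[0, 0, 0], [0, 0, 0], [0, 0, 0]], delta_pos=[[-0.001, 0, 0], [-0.001, 0, 0], [0, 0, 0]], gripper=[0.0, 0.0, 0.0])

```text
time: 12.9
tool_pos: [0.5389, -0.1928, 0.0734]
tcp_rot: [-0.077, -3.14, -0.0]
wrist_force: [-3.9, 0.0, -0.4]
width: 0.142
grip_force: 88.0
```

>>> jog_arm(turn=[[0, 0, 0], [0, 0, 0], [0, 0, 0]], delta_pos=[[-0.001, 0, 0], [0, 0, 0], [0, 0, 0]], gripper=[0.0, 0.0, 0.0])

```text
time: 13.15
tool_pos: [0.54, -0.1928, 0.0734]
tcp_rot: [-0.077, -3.14, -0.0]
wrist_force: [-3.8, -0.8, 0.6]
width: 0.141
grip_force: 88.0
```

>>> jog_arm(turn=[[0, 0, 0], [0, 0, 0], [0, 0, 0]], delta_pos=[[-0.001, 0, 0], [0, 0, 0], [0, 0, 0]], gripper=[0.0, 0.0, 0.0])

```text
time: 13.4
tool_pos: [0.5411, -0.1929, 0.0735]
tcp_rot: [-0.077, -3.14, -0.0]
wrist_force: [-4.4, -1.0, -1.6]
width: 0.139
grip_force: 88.0
```

The force stays soft (4.4 N at 5 mm in), so the left hole has the latch. Pushing it through.

>>> jog_arm(turn=[[0, 0, 0], [0, 0, 0], [0, 0, 0], [0, 0, 0], [0, 0, 0], [0, 0, 0], [0, 0, 0]], delta_pos=[[-0.002, 0, 0], [-0.002, 0, 0], [-0.002, 0, 0], [-0.002, 0, 0], [-0.002, 0, 0], [0, 0, 0], [0, 0, 0]], gripper=[0.0, 0.0, 0.0, 0.0, 0.0, 0.0, 0.0])

```text
time: 13.98
tool_pos: [0.5509, -0.1934, 0.0734]
tcp_rot: [-0.077, -3.14, -0.0]
wrist_force: [-5.6, -0.9, -0.9]
width: 0.142
grip_force: 88.0
```

```bash
python3 - <<'E'
from h import *
st()
s=vision.read_camera("side").astype(int); a=np.load("s3.npy").astype(int)
np.save("s4.npy",s)
# port interior: world points on the port plane, low z
th=np.radians(-3); Y=np.array([-np.sin(th),np.cos(th),0])
for z in(.01,.025,.04):
    for y in(.045,.025,0,-.02):
        u,v=pr("side",np.array([.625,-.237,z])+Y*y).round().astype(int); print(z,y,(u,v),a[v,u],s[v,u])
E
```

```text
t 13.98 pos [ 0.5509 -0.1934  0.0734] F [-5.58 -0.88 -0.92] T [-0.113  0.767 -0.107] w 0.142 g 88.0
0.01 0.045 (np.int64(309), np.int64(141)) [176 171 164] [170 168 161]
0.01 0.025 (np.int64(314), np.int64(139)) [167 164 159] [167 165 159]
0.01 0 (np.int64(321), np.int64(135)) [166 162 158] [58 59 59]
0.01 -0.02 (np.int64(326), np.int64(133)) [168 165 161] [28 28 30]
0.025 0.045 (np.int64(310), np.int64(138)) [126 123 122] [167 165 159]
0.025 0.025 (np.int64(315), np.int64(136)) [154 151 149] [ 97  98 100]
0.025 0 (np.int64(322), np.int64(132)) [122 121 120] [88 89 90]
0.025 -0.02 (np.int64(327), np.int64(130)) [151 148 144] [30 32 36]
0.04 0.045 (np.int64(310), np.int64(135)) [122 118 123] [145 141 142]
0.04 0.025 (np.int64(316), np.int64(133)) [112 108 111] [121 123 125]
0.04 0 (np.int64(322), np.int64(129)) [126 122 124] [152 152 153]
0.04 -0.02 (np.int64(328), np.int64(127)) [108 103 104] [36 40 42]
```

>>> jog_arm(turn=[[0, 0, 0], [0, 0, 0], [0, 0, 0]], delta_pos=[[-0.002, 0, 0], [-0.001, 0, 0], [0, 0, 0]], gripper=[0.0, 0.0, 0.0])

```text
time: 14.28
tool_pos: [0.5537, -0.1936, 0.0734]
tcp_rot: [-0.077, -3.139, -0.0]
wrist_force: [-6.2, -0.9, -0.7]
width: 0.144
grip_force: 88.0
```

>>> jog_arm(turn=[[0, 0, 0], [0, 0, 0], [0, 0, 0], [0, 0, 0], [0, 0, 0], [0, 0, 0], [0, 0, 0], [0, 0, 0], [0, 0, 0], [0, 0, 0]], delta_pos=[[0.01, 0, 0], [0.02, 0, 0], [0.02, 0, 0], [0.02, 0, 0], [0.02, 0, 0], [0.02, 0, 0], [0.01, 0, 0], [0, 0, 0], [0, 0, 0], [0, 0, 0]], gripper=[0.0, 0.0, 0.0, 0.0, 0.0, 0.0, 0.0, 0.0, 0.0, 0.0])

```text
time: 15.12
tool_pos: [0.4362, -0.1883, 0.0745]
tcp_rot: [0.077, 3.137, -0.002]
wrist_force: [1.3, -0.2, -1.6]
width: 0.145
grip_force: 87.9
```

```bash
python3 - <<'E'
from h import *
st()
S=vision.read_camera("side"); s=S.astype(int); a=np.load("side0.npy").astype(int); np.save("s5.npy",S)
T=vision.read_camera("top"); np.save("t5.npy",T)
th=np.radians(-3); Y=np.array([-np.sin(th),np.cos(th),0])
for z in(.01,.025,.04):
    for y in(.045,.025,0,-.02):
        u,v=pr("side",np.array([.625,-.237,z])+Y*y).round().astype(int); print(z,y,(int(u),int(v)),a[v,u].mean().round(),s[v,u].mean().round())
o=cv2.resize(S[90:190,280:400],None,fx=5,fy=5,interpolation=cv2.INTER_CUBIC)
cv2.imwrite("pics/z.png",o[:,:,::-1])
E
```

```text
t 15.12 pos [ 0.4362 -0.1883  0.0745] F [ 1.3  -0.17 -1.6 ] T [-0.016 -0.003  0.013] w 0.145 g 87.9
0.01 0.045 (309, 141) 166.0 167.0
0.01 0.025 (314, 139) 160.0 165.0
0.01 0 (321, 135) 161.0 160.0
0.01 -0.02 (326, 133) 162.0 166.0
0.025 0.045 (310, 138) 121.0 163.0
0.025 0.025 (315, 136) 146.0 166.0
0.025 0 (322, 132) 120.0 161.0
0.025 -0.02 (327, 130) 149.0 162.0
0.04 0.045 (310, 135) 120.0 140.0
0.04 0.025 (316, 133) 106.0 146.0
0.04 0 (322, 129) 120.0 131.0
0.04 -0.02 (328, 127) 105.0 147.0
```

The flap is open: the floor now shows through the port, where the pixels went from 120 to 163. Next I'll turn the tool half round so that the blade faces the port.

>>> jog_arm(turn=[[0, 0, 0.1165], [0, 0, 0.1165], [0, 0, 0.1165], [0, 0, 0.1165], [0, 0, 0.1165], [0, 0, 0.1165], [0, 0, 0.1165], [0, 0, 0.1165], [0, 0, 0.1165], [0, 0, 0.1165], [0, 0, 0.1165], [0, 0, 0.1165], [0, 0, 0.1165], [0, 0, 0.1165], [0, 0, 0.1165], [0, 0, 0.1165], [0, 0, 0.1165], [0, 0, 0.1165], [0, 0, 0.1165], [0, 0, 0.1165]], delta_pos=[[0, 0, 0], [0, 0, 0], [0, 0, 0], [0, 0, 0], [0, 0, 0], [0, 0, 0], [0, 0, 0], [0, 0, 0], [0, 0, 0], [0, 0, 0], [0, 0, 0], [0, 0, 0], [0, 0, 0], [0, 0, 0], [0, 0, 0], [0, 0, 0], [0, 0, 0], [0, 0, 0], [0, 0, 0], [0, 0, 0]], gripper=[0.0, 0.0, 0.0, 0.0, 0.0, 0.0, 0.0, 0.0, 0.0, 0.0, 0.0, 0.0, 0.0, 0.0, 0.0, 0.0, 0.0, 0.0, 0.0, 0.0])

```text
time: 16.88
tool_pos: [0.4353, -0.1878, 0.0736]
tcp_rot: [2.919, 1.162, 0.001]
wrist_force: [-0.1, 0.5, -1.0]
width: 0.138
grip_force: 88.1
```

>>> jog_arm(turn=[[0, 0, 0.1165], [0, 0, 0.1165], [0, 0, 0.1165], [0, 0, 0.1165], [0, 0, 0.1165], [0, 0, 0.1165], [0, 0, 0.1165], [0, 0, 0], [0, 0, 0]], delta_pos=[[0, 0, 0], [0, 0, 0], [0, 0, 0], [0, 0, 0], [0, 0, 0], [0, 0, 0], [0, 0, 0], [0, 0, 0], [0, 0, 0]], gripper=[0.0, 0.0, 0.0, 0.0, 0.0, 0.0, 0.0, 0.0, 0.0])

```text
time: 17.63
tool_pos: [0.435, -0.1878, 0.0736]
tcp_rot: [3.141, -0.077, 0.0]
wrist_force: [0.7, 0.3, -1.7]
width: 0.14
grip_force: 88.0
```

```bash
cat >> h.py <<'E'
def cas(n,im,box):
    "centre & yaw of the cassette from the dark discs in a box (needs the 6 of them for a full answer)"
    u0,v0,u1,v1=box; g=im[v0:v1,u0:u1].astype(float).mean(2); w=np.clip(110-g,0,60)
    k,l=cv2.connectedComponents((w>0).astype(np.uint8)); P=[]
    for i in range(1,k):
        q=np.argwhere(l==i); ww=w[l==i]
        if not 15<=len(q)<=45 or min(q.min(0))==0 or q[:,0].max()==v1-v0-1 or q[:,1].max()==u1-u0-1: continue
        c=(q*ww[:,None]).sum(0)/ww.sum(); P.append(pl(n,c[1]+u0,c[0]+v0,.034)[:2])
    P=np.array(P); print(n,len(P),P.round(4).tolist()); return P
E
python3 - <<'E'
from h import *
st(); to(.4465,-.336,.075,-93)
t=vision.read_camera("top");s=vision.read_camera("side");np.save("t6.npy",t);np.save("s6.npy",s)
P=cas("top",t,(340,180,380,215)); Q=cas("side",s,(320,132,368,172)); print(P.mean(0),Q.mean(0))
E
```

```text
t 17.63 pos [ 0.435  -0.1878  0.0736] F [ 0.71  0.28 -1.68] T [-0.02   0.067  0.016] w 0.14 g 88.0
psi -92.81 zdir [ 0. -0. -1.] shift [ 0.0188  0.1475 -0.0014] turnz 0.0032
top 6 [[0.5615, -0.1999], [0.5597, -0.22], [0.5573, -0.2479], [0.5547, -0.2758], [0.5203, -0.2456], [0.518, -0.2728]]
side 5 [[0.5532, -0.2744], [0.558, -0.2468], [0.5599, -0.2192], [0.5577, -0.1937], [0.5197, -0.2434]]
[ 0.54525549 -0.24368704] [ 0.5496798  -0.23548016]
```

>>> jog_arm(turn=[[0, 0, 0.003], [0, 0, 0], [0, 0, 0], [0, 0, 0], [0, 0, 0], [0, 0, 0], [0, 0, 0], [0, 0, 0], [0, 0, 0], [0, 0, 0], [0, 0, 0], [0, 0, 0], [0, 0, 0], [0, 0, 0]], delta_pos=[[0.0031, 0.0246, 0], [0.0031, 0.0246, 0], [0.0031, 0.0246, 0], [0.0031, 0.0246, 0], [0.0031, 0.0246, 0], [0.0031, 0.0246, 0], [0, 0, 0], [0, 0, 0.0125], [0, 0, 0.0125], [0, 0, 0.0125], [0, 0, 0.0125], [0, 0, 0.01], [0, 0, 0], [0, 0, 0]], gripper=[0.0, 0.0, 0.0, 0.0, 0.0, 0.0, 0.0, 0.0, 0.0, 0.0, 0.0, 0.0, 0.0, 0.0])

```text
time: 18.9
tool_pos: [0.444, -0.335, 0.0122]
tcp_rot: [-3.139, 0.086, 0.003]
wrist_force: [0.5, 0.5, -0.6]
width: 0.141
grip_force: 88.2
```

```bash
python3 - <<'E'
from h import *
st(); to(.4465,-.316,.0115,-93)
t=vision.read_camera("top");s=vision.read_camera("side")
o=np.zeros((500,800,3),np.uint8)
o[:500,:400]=cv2.resize(t[130:230,325:405],None,fx=5,fy=5,interpolation=cv2.INTER_CUBIC)
o[:500,400:]=cv2.resize(s[90:190,300:380],None,fx=5,fy=5,interpolation=cv2.INTER_CUBIC)
cv2.imwrite("pics/last.png",o[:,:,::-1])
E
```

```text
t 18.9 pos [ 0.444  -0.335   0.0122] F [ 0.54  0.47 -0.6 ] T [ 0.015  0.046 -0.015] w 0.141 g 88.2
psi -93.15 zdir [-0.002  0.002 -1.   ] shift [ 0.0015 -0.0191  0.0008] turnz -0.0025
```

View pics/last.png

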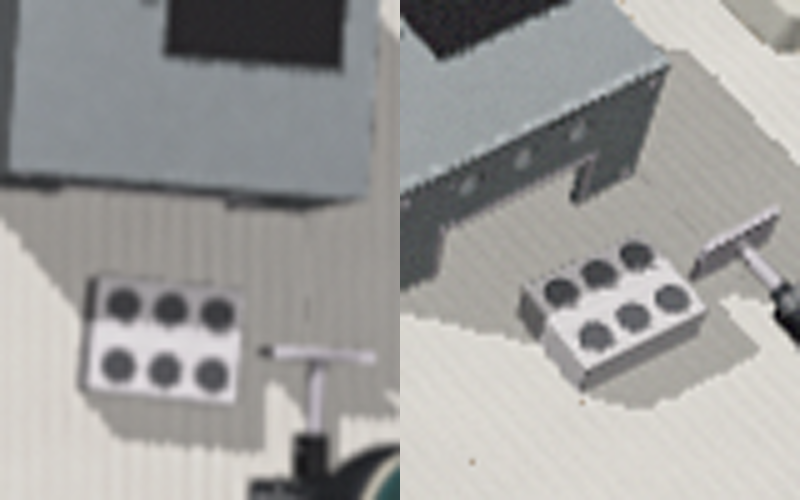

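The blade's left edge is at crop top (268,352), 17 to 19 mm right of the cassette's side. The port gap in the top view spans 62 to 228. I'll push the cassette sideways by about 13 mm, with contact slightly ahead of its middle.

>>> jog_arm(turn=[[0, 0, 0], [0, 0, 0], [0, 0, 0], [0, 0, 0], [0, 0, 0], [0, 0, 0], [0, 0, 0], [0, 0, 0], [0, 0, 0], [0, 0, 0]], delta_pos=[[0.006, 0, 0], [0, -0.005, 0], [0, -0.005, 0], [0, -0.004, 0], [0, -0.003, 0], [0, -0.003, 0], [0, -0.003, 0], [0, -0.003, 0], [0, -0.003, 0], [0, 0, 0]], gripper=[0.0, 0.0, 0.0, 0.0, 0.0, 0.0, 0.0, 0.0, 0.0, 0.0])

```text
time: 19.83
tool_pos: [0.4523, -0.3069, 0.0136]
tcp_rot: [-3.14, 0.087, 0.0]
wrist_force: [0.1, 0.1, -1.2]
width: 0.141
grip_force: 88.2
```

```bash
cat >> h.py <<'E'
def look(k,bt=(335,180,380,218),bs=(320,132,368,176)):
    t=vision.read_camera("top");s=vision.read_camera("side");np.save(f"t{k}.npy",t);np.save(f"s{k}.npy",s)
    return cas("top",t,bt),cas("side",s,bs)
E
python3 - <<'E'
from h import *
st(); look(7)
# jamb points at z=0 from crop 'last'
T=lambda U,V:((U+.5)/5-.5+325,(V+.5)/5-.5+130)
S=lambda U,V:((U-400+.5)/5-.5+300,(V+.5)/5-.5+90)
print("top L,R",pl("top",*T(62,186),0),pl("top",*T(228,205),0))
print("side R bottom",pl("side",*S(575,203),0))
print("side holes",[pl("side",*S(*p),.083).round(4) for p in((468,185),(522,158),(578,131))])
E
```

```text
t 19.83 pos [ 0.4523 -0.3069  0.0136] F [ 0.1   0.07 -1.18] T [-0.046  0.034  0.023] w 0.141 g 88.2
top 6 [[0.5589, -0.209], [0.557, -0.2373], [0.5552, -0.265], [0.522, -0.2072], [0.5202, -0.2352], [0.5183, -0.2632]]
side 7 [[0.5319, -0.3029], [0.5533, -0.264], [0.5559, -0.2359], [0.5569, -0.2083], [0.5182, -0.2619], [0.519, -0.2336], [0.5212, -0.2062]]
top L,R [ 0.63281674 -0.19053099  0.        ] [ 0.622337   -0.29260425  0.        ]
side R bottom [ 0.62077327 -0.29203223  0.        ]
side holes [array([ 0.6258, -0.1945,  0.083 ]), array([ 0.6235, -0.2338,  0.083 ]), array([ 0.6204, -0.2747,  0.083 ])]
```

>>> jog_arm(turn=[[0, 0, 0], [0, 0, 0], [0, 0, 0], [0, 0, 0], [0, 0, 0], [0, 0, 0], [0, 0, 0], [0, 0, 0], [0, 0, 0], [0, 0, 0], [0, 0, 0]], delta_pos=[[0, 0.007, 0], [0, 0.01, 0], [-0.018, 0, 0], [-0.02, 0, 0], [-0.02, 0, 0], [0, -0.018, 0], [0, -0.02, 0], [0, -0.02, 0], [0, -0.02, 0], [0, -0.016, 0], [0, 0, 0]], gripper=[0.0, 0.0, 0.0, 0.0, 0.0, 0.0, 0.0, 0.0, 0.0, 0.0, 0.0])

```text
time: 20.85
tool_pos: [0.398, -0.2258, 0.0133]
tcp_rot: [-3.139, 0.086, 0.002]
wrist_force: [-0.3, 0.7, -1.8]
width: 0.141
grip_force: 88.2
```

```bash
python3 - <<'E'
from h import *
st(); to(.397,-.2272,.012,-93.4)
P,Q=look(8)
print(P.mean(0),Q.mean(0))
# edge fit for chamber yaw: front top edge in the first side/top pictures via strong-gradient rows
t=np.load("t8.npy").astype(np.float32).mean(2)
L=[]
for u in range(332,396,2):
    c=cv2.GaussianBlur(t[155:175,u-1:u+2],(0,0),.7).mean(1); d=np.diff(c); i=d.argmin(); 
    if 0<i<len(d)-1: i=i+.5*(d[i-1]-d[i+1])/(d[i-1]-2*d[i]+d[i+1])
    L.append((u,155.5+i))
L=np.array(L); k=np.polyfit(*L.T,1); r=L[:,1]-np.polyval(k,L[:,0]); m=abs(r)<1; k=np.polyfit(*L[m].T,1)
a,b=pl("top",332,np.polyval(k,332),.11),pl("top",396,np.polyval(k,396),.11); print(m.sum(),"front edge",a,b,"yaw",np.degrees(np.arctan2(a[0]-b[0],b[1]-a[1])), "x@-.238",np.interp(-.238,[b[1],a[1]],[b[0],a[0]]))
E
```

```text
t 20.85 pos [ 0.398  -0.2258  0.0133] F [-0.31  0.74 -1.79] T [0.062 0.049 0.004] w 0.141 g 88.2
psi -93.13 zdir [-0.001  0.001 -1.   ] shift [-0.0009  0.0015  0.0013] turnz 0.0047
top 6 [[0.5589, -0.209], [0.557, -0.2373], [0.5553, -0.265], [0.522, -0.2072], [0.5202, -0.2352], [0.5182, -0.2631]]
side 6 [[0.5533, -0.2641], [0.5559, -0.236], [0.557, -0.2083], [0.518, -0.262], [0.5187, -0.2335], [0.5213, -0.2061]]
[ 0.53860591 -0.23615222] [ 0.5373651  -0.23499724]
32 front edge [ 0.63007304 -0.15257049  0.11      ] [ 0.61778728 -0.33120201  0.11      ] yaw 176.0655586936517 x@-.238 0.6241974457020698
```

>>> jog_arm(turn=[[0, 0, 0.0117], [0, 0, 0], [0, 0, 0], [0, 0, 0], [0, 0, 0], [0, 0, 0], [0, 0, 0], [0, 0, 0], [0, 0, 0], [0, 0, 0], [0, 0, 0], [0, 0, 0], [0, 0, 0], [0, 0, 0], [0, 0, 0]], delta_pos=[[0.003, 0, 0.0015], [0.006, 0, 0], [0.003, 0, 0], [0.002, 0, 0], [0.003, 0, 0], [0.003, -0.0004, 0], [0.003, -0.0004, 0], [0.003, -0.0004, 0], [0.003, -0.0004, 0], [0.003, -0.0004, 0], [0.003, -0.0004, 0], [0.003, -0.0004, 0], [0.003, -0.0004, 0], [0.003, -0.0004, 0], [0, 0, 0]], gripper=[0.0, 0.0, 0.0, 0.0, 0.0, 0.0, 0.0, 0.0, 0.0, 0.0, 0.0, 0.0, 0.0, 0.0, 0.0])

```text
time: 22.2
tool_pos: [0.4438, -0.2268, 0.0122]
tcp_rot: [3.14, -0.106, 0.002]
wrist_force: [0.4, 0.6, -1.1]
width: 0.141
grip_force: 88.2
```

```bash
python3 - <<'E'
from h import *
s=st(); to(*s['tool_pos'],-93.8)
P,Q=look(9,(335,170,380,210),(315,125,364,170))
print(P.mean(0),Q.mean(0))
E
```

```text
t 22.2 pos [ 0.4438 -0.2268  0.0122] F [ 0.37  0.61 -1.14] T [-0.024  0.019  0.066] w 0.141 g 88.2
psi -93.85 zdir [ 0.001 -0.    -1.   ] shift [0. 0. 0.] turnz -0.0009
top 7 [[0.5855, -0.1862], [0.5888, -0.2063], [0.587, -0.2345], [0.5857, -0.2623], [0.5546, -0.2047], [0.553, -0.2323], [0.5512, -0.2602]]
side 6 [[0.5842, -0.2609], [0.585, -0.2331], [0.5868, -0.2053], [0.55, -0.2594], [0.5523, -0.2313], [0.5535, -0.2041]]
[ 0.57226078 -0.22663693] [ 0.56862454 -0.23233686]
```

The cassette is centred to within about 2 mm (margin 8) and its yaw is within 1° of the chamber. Pushing on straight.

>>> jog_arm(turn=[[0, 0, 0], [0, 0, 0], [0, 0, 0], [0, 0, 0], [0, 0, 0], [0, 0, 0], [0, 0, 0], [0, 0, 0], [0, 0, 0], [0, 0, 0], [0, 0, 0], [0, 0, 0]], delta_pos=[[0.003, 0, 0], [0.003, 0, 0], [0.003, 0, 0], [0.003, 0, 0], [0.003, 0, 0], [0.003, 0, 0], [0.003, 0, 0], [0.003, 0, 0], [0.003, 0, 0], [0.003, 0, 0], [0.003, 0, 0], [0, 0, 0]], gripper=[0.0, 0.0, 0.0, 0.0, 0.0, 0.0, 0.0, 0.0, 0.0, 0.0, 0.0, 0.0])

```text
time: 23.3
tool_pos: [0.4768, -0.2292, 0.0122]
tcp_rot: [3.139, -0.106, 0.002]
wrist_force: [-0.1, 0.0, -1.7]
width: 0.143
grip_force: 88.2
```

```bash
python3 - <<'E'
from h import *
s=st(); 
P,Q=look(10,(335,160,380,200),(310,115,360,165))
t=np.load("t10.npy").astype(int).mean(2).astype(int)
for v in range(165,180,2): print(v,t[v,332:378])
E
```

```text
t 23.3 pos [ 0.4768 -0.2292  0.0122] F [-0.1   0.04 -1.72] T [ 0.018  0.005 -0.006] w 0.143 g 88.2
top 3 [[0.586, -0.2065], [0.5842, -0.2344], [0.5828, -0.2624]]
side 6 [[0.6198, -0.2073], [0.5806, -0.2612], [0.5824, -0.2335], [0.5842, -0.2054], [0.5548, -0.2441], [0.5554, -0.2074]]
165 [ 68  70  76  80  84  95  96  92  99 104 106 105 110 113 116 117 119 123
 130 133 137 139 138 134 138 142 146 150 147 149 146 147 152 147 147 149
 147 147 148 150 151 147 146 148 146 146]
167 [ 70  62  61  65  72  87  80  76  93 107 103  87  85  87  85  80  72  73
  80  79  70  67  69  67  72  76  85  90  90  92  96  98 102 102 105 106
 107 108 112 116 119 122 131 132 134 139]
169 [145 138 134 138 144 145 103  82 121 156 131  84  68  68  69  67  76 114
 145 131  95  82  82  81  80  82  96 123 124  98  80  77  75  80  82  82
  89  93  84  85  88  81  78  76  74  66]
171 [155 155 152 155 158 148  95  77 124 157 143  93  67  64  64  64  83 131
 160 147  98  66  63  65  62  67 106 156 158 111  72  66  68  68  65  85
 140 160 113  92 103 107 103  97  94  90]
173 [154 153 151 155 157 145  91  77 127 157 158 144 133 122 120 131 140 156
 159 158 141 120  98  86  95 120 147 160 161 140 102  79  71  72  82 115
 153 164 154 153 157 154 150 155 158 155]
175 [155 154 152 154 153 133  84  83 138 162 164 164 163 162 162 163 162 161
 161 161 162 159 157 157 157 158 158 158 159 158 156 148 142 144 153 158
 157 151 149 155 159 155 150 156 159 155]
177 [154 154 152 155 153 131  82  87 143 163 164 161 159 160 161 162 164 164
 164 165 166 165 165 163 165 165 164 163 163 163 163 164 164 163 162 161
 159 151 151 155 158 153 150 154 158 155]
179 [152 153 152 155 150 118  76  93 147 157 136 102  85  79  85 112 149 160
 161 154 136 121 108 104 126 151 160 160 160 154 138 131 131 142 156 163
 160 147 149 155 157 152 151 154 155 154]
```

The clearances beside the cassette at the wall are about 7 mm on both sides, with no contact force. Continuing.

>>> jog_arm(turn=[[0, 0, 0], [0, 0, 0], [0, 0, 0], [0, 0, 0], [0, 0, 0], [0, 0, 0], [0, 0, 0], [0, 0, 0], [0, 0, 0], [0, 0, 0], [0, 0, 0], [0, 0, 0]], delta_pos=[[0.003, 0, 0], [0.0035, 0, 0], [0.0035, 0, 0], [0.0035, 0, 0], [0.0035, 0, 0], [0.0035, 0, 0], [0.0035, 0, 0], [0.0035, 0, 0], [0.0035, 0, 0], [0.0035, 0, 0], [0.003, 0, 0], [0, 0, 0]], gripper=[0.0, 0.0, 0.0, 0.0, 0.0, 0.0, 0.0, 0.0, 0.0, 0.0, 0.0, 0.0])

```text
time: 24.4
tool_pos: [0.5143, -0.2317, 0.0123]
tcp_rot: [3.139, -0.106, 0.002]
wrist_force: [0.2, -0.7, -1.3]
width: 0.141
grip_force: 88.2
```

```bash
python3 - <<'E'
from h import *
s=st(); 
t=vision.read_camera("top").astype(int).mean(2).astype(int)
for v in range(167,188,2): print(v,t[v,332:378])
E
```

```text
t 24.4 pos [ 0.5143 -0.2317  0.0123] F [ 0.15 -0.74 -1.26] T [-0.044  0.016  0.017] w 0.141 g 88.2
167 [ 70  63  61  64  73  87  81  75  90 108 103  88  84  86  85  80  72  73
  80  79  70  68  69  66  71  77  85  91  90  91  95  99 101 103 105 107
 107 108 111 116 119 121 129 132 136 139]
169 [146 138 134 138 144 145 104  77 111 151 130  85  67  68  69  67  74 110
 145 135  96  80  82  81  82  80  91 123 126  98  80  76  75  80  82  81
  88  95  83  86  87  82  78  77  73  66]
171 [155 155 153 155 158 149 102  77 119 158 150 114  82  70  67  74 105 147
 166 158 118  76  64  63  63  70 106 155 159 118  75  65  66  67  66  85
 131 147 108  92 103 106 103  95  94  91]
173 [155 153 152 153 156 146  93  75 121 158 162 159 150 138 132 141 156 162
 161 162 158 140 121 110 121 140 158 165 163 147 120  96  79  85 108 138
 158 160 152 154 157 153 150 154 158 155]
175 [154 154 152 153 155 151 131 119 122 121 117 103 100 111 139 150 154 155
 143 138 140 144 141 137 136 139 139 140 136 138 148 151 145 148 149 154
 158 159 152 156 158 154 150 155 160 157]
177 [154 154 151 153 154 152 152 154 156 
[... 410 characters left out ...]
4 155 152
 152 153 130 112 127 137 151 154 154 157 158 153 150 155 160 153 149 153
 158 154 153 150 140 127 115 112 122 155]
183 [196 167 152 152 153 152 151 154 156 153 151 154 154 152 150 155 157 153
 153 150 118 109 129 137 152 153 152 154 155 152 150 153 159 154 150 155
 159 149 126  93  64  55  52  50  86 157]
185 [218 213 192 161 152 151 152 156 155 152 152 153 154 153 151 154 157 154
 153 148 114 110 133 139 152 155 154 154 156 152 149 154 160 156 149 135
 107  76  57  52  53  56  55  61  93 150]
187 [216 215 212 200 190 162 149 154 156 154 152 155 156 152 151 156 157 154
 154 148 112 112 129 136 152 155 154 156 157 152 149 156 163 152 118  77
  49  45  52  58  57  57  57  82 153 199]
```

>>> jog_arm(turn=[[0, 0, 0], [0, 0, 0], [0, 0, 0], [0, 0, 0], [0, 0, 0], [0, 0, 0], [0, 0, 0], [0, 0, 0], [0, 0, 0], [0, 0, 0], [0, 0, 0], [0, 0, 0], [0, 0, 0], [0, 0, 0]], delta_pos=[[0.0035, 0, 0], [0.0035, 0, 0], [0.0035, 0, 0], [0.0035, 0, 0], [0.0035, 0, 0], [0.0035, 0, 0], [0.0035, 0, 0], [0.0035, 0, 0], [0.0035, 0, 0], [0.0035, 0, 0], [0.003, 0, 0], [0.002, 0, 0], [0.001, 0, 0], [0, 0, 0]], gripper=[0.0, 0.0, 0.0, 0.0, 0.0, 0.0, 0.0, 0.0, 0.0, 0.0, 0.0, 0.0, 0.0, 0.0])

```text
time: 25.62
tool_pos: [0.5546, -0.2343, 0.0121]
tcp_rot: [3.14, -0.106, 0.001]
wrist_force: [-0.1, 0.7, -1.7]
width: 0.141
grip_force: 88.2
```

```bash
python3 - <<'E'
from h import *
st()
s=vision.read_camera("side").astype(int).mean(2).astype(int)
for z in (.003,.036):
  for y in(-.03,.03): print(z,y,pr("side",np.array([.641,-.239,z])+np.array([.06*y,y,0])),pr("side",np.array([.624,-.239,z])+np.array([.06*y,y,0])))
for v in range(120,150,2): print(v,s[v,300:345])
E
```

```text
t 25.62 pos [ 0.5546 -0.2343  0.0121] F [-0.11  0.67 -1.66] T [-0.013  0.048  0.004] w 0.141 g 88.2
0.003 -0.03 [325.54321907 129.07999908] [328.93568499 132.58379852]
0.003 0.03 [310.15737461 136.86873055] [313.50453579 140.46050576]
0.036 -0.03 [327.21279571 122.53012621] [330.69794649 126.08200148]
0.036 0.03 [311.46879794 130.42775979] [314.90661479 134.07104148]
120 [157 158 155 156 159 158 155 155 158 160 157 155 157 163 166 178 155 119
  79  66  77  76  77  80 105 112  81  74  84  79  79  43  47  44  36  39
  48  60  59  83 115 122  88  73  88]
122 [156 158 157 158 160 156 163 162 162 158 157 168 121 118  76  67  74  76
  78  78  73  79  83 111 119 109  90  75  78  78  60  46  47  40  38  42
  33  33  42  46  60  55  60  74  84]
124 [158 156 161 162 159 162 175 178 151 123  80  66  77  77  85  80  64  78
  79  83  79  76  81  77  75  76  77  76  82  89  72  39  35  38  40  45
  36  34  32  35  29  36  28  45  49]
126 [179 176 172 148 142  83  98  73  77  79  82  77  92 114 106  81  76  78
  80  78  83  78  83  77  78  92  93 117 131 149 141  44  42  38  43  42
  41  36  34  31
[... 1389 characters left out ...]
5 161 161 165 168 167 164
 162 163 166 163 134  82  67  67  71  52  41  70  78  51  50  47  47  41
  43  21  17  26  35  21  20  21  34]
144 [ 85  81  77  79  79  83  93 118 169 166 162 165 167 163 164 163 165 167
 165 162 162 164 169 168 117  61  28  34  29  23  36  39  54  55  54  41
  41  33  35  31  38  77  99  63 137]
146 [ 75  79  93  97 137 139 150 167 163 166 165 162 163 162 165 165 163 162
 165 165 165 162 161 166 168 166 117  49  25  31  37  25  34  27  27  33
  24  38  22  33  26  63 112 154 168]
148 [137 142 169 169 164 161 165 165 164 163 161 165 166 165 162 162 165 164
 161 161 163 165 164 159 160 164 168 167 124  43  15  30  45  28  30  51
  78  76  28  21  40 105 141 169 166]
```

The blade face is at about 0.643 and the inner wall at about 0.630, so the cassette's rear is wholly inside. I'll withdraw and lay the tool down.

>>> jog_arm(turn=[[0, 0, 0], [0, 0, 0], [0, 0, 0], [0, 0, 0], [0, 0, 0], [0, 0, 0], [0, 0, 0], [0, 0, 0], [0, 0, 0], [0, 0, 0]], delta_pos=[[-0.005, 0, 0], [-0.014, 0, 0], [-0.014, 0, 0], [-0.014, 0, 0], [-0.014, 0, 0], [-0.014, 0, 0], [0, 0, 0], [0, 0, 0.0015], [0, 0, 0.001], [0, 0, 0]], gripper=[0.0, 0.0, 0.0, 0.0, 0.0, 0.0, 0.0, 0.0, 0.0, 0.0])

```text
time: 26.5
tool_pos: [0.4803, -0.2295, 0.0098]
tcp_rot: [3.139, -0.106, 0.002]
wrist_force: [-0.2, -0.0, -1.7]
width: 0.142
grip_force: 88.2
```

>>> jog_arm(turn=[[0, 0, 0], [0, 0, 0], [0, 0, 0]], delta_pos=[[0, 0, 0.0005], [0, 0, 0.0005], [0, 0, 0]], gripper=[0.0, 0.0, 0.0])

```text
time: 26.75
tool_pos: [0.4803, -0.2294, 0.0092]
tcp_rot: [3.139, -0.105, 0.002]
wrist_force: [0.1, 0.6, 2.3]
width: 0.139
grip_force: 89.0
```

Contact with the worktop (Fz up 4 N). Releasing and lifting.

>>> jog_arm(turn=[[0, 0, 0], [0, 0, 0], [0, 0, 0], [0, 0, 0], [0, 0, 0], [0, 0, 0], [0, 0, 0], [0, 0, 0], [0, 0, 0], [0, 0, 0], [0, 0, 0], [0, 0, 0], [0, 0, 0], [0, 0, 0], [0, 0, 0], [0, 0, 0]], delta_pos=[[0, 0, 0], [0, 0, 0], [0, 0, 0], [0, 0, 0], [0, 0, 0], [0, 0, 0], [0, 0, -0.005], [0, 0, -0.015], [0, 0, -0.02], [0, 0, -0.03], [0, 0, -0.03], [0, 0, -0.03], [-0.01, 0, -0.03], [0, 0, -0.03], [0, 0, 0], [0, 0, 0]], gripper=[0.03, 0.05, 0.05, 0.05, 0.05, 0.05, 0.05, 0.05, 0.05, 0.05, 0.05, 0.05, 0.05, 0.05, 0.05, 0.05])

```text
time: 28.08
tool_pos: [0.4709, -0.2294, 0.2018]
tcp_rot: [3.137, -0.106, 0.009]
wrist_force: [-0.2, -0.0, 0.3]
width: 0.585
grip_force: 0.0
```

```bash
python3 - <<'E'
from h import *
st(); t=vision.read_camera("top"); s=vision.read_camera("side"); np.save("tf.npy",t);np.save("sf.npy",s)
a=np.load("side0.npy")
# bystanders unchanged? (side view regions)
d=abs(s.astype(int)-a.astype(int)).mean(2)
for n,(u0,v0,u1,v1) in dict(bottle=(145,230,170,262),tape=(243,185,272,212),marker=(192,265,218,320),note=(120,278,195,348)).items(): print(n,d[v0:v1,u0:u1].mean().round(1),d[v0:v1,u0:u1].max())
# tool in side view: dark handle
P=s[140:215,300:385].astype(int).max(2)<60; q=np.argwhere(P)
k,l,stt,c=cv2.connectedComponentsWithStats(P.astype(np.uint8))
for i in range(1,k):
    if stt[i,4]>20:
        u,v=c[i]+[300,140]; w=np.argwhere(l==i)[:,::-1]+[300,140]; print(stt[i],pl("side",u,v,.018),cv2.minAreaRect(w.astype(np.float32)))
print("expected handle",pr("side",[.4763,-.2292,.02]))
# port interior and cassette rear
for z,x in((.034,.642),(.034,.622)):
    print(pr("side",[x,-.239,z]))
for v in range(126,146,2): print(v,s[v,304:345].mean(1).astype(int))
E
```

```text
t 28.08 pos [ 0.4709 -0.2294  0.2018] F [-0.2  -0.01  0.25] T [ 0.008 -0.002  0.022] w 0.585 g 0.0
bottle 3.9 84.33333333333333
tape 2.7 9.333333333333334
marker 2.9 33.333333333333336
note 3.2 18.333333333333332
[ 41  16  17  22 149] [ 0.48369281 -0.22889147  0.018     ] ((349.3934326171875, 166.672119140625), (23.046640396118164, 6.913992404937744), 50.19443130493164)
[ 56  55  29  20 299] [ 0.33962755 -0.19601547  0.018     ] ((370.0, 204.5), (19.0, 28.0), 90.0)
[ 7 57 15 12 71] [ 0.44940596 -0.06702379  0.018     ] ((313.45587158203125, 202.0735321044922), (16.29236602783203, 4.458963394165039), 30.963754653930664)
expected handle [351.0039073  167.64703777]
[319.09581776 126.6466771 ]
[323.16335661 130.87649194]
126 [137  79  90  64  74  74  79  74  87 112 102  78  72  77  74  74  79  76
  77  75  78  85  91 111 123 142 143 163 163 165 132  57  84  96  82  74
  75  72  92 110 138]
128 [ 72  73  72  73  74  75  71  79 102 102  86  71  75  74  76  74  75  85
  95 114 115 114 122 143 163 162 162 160 160 155  72  66  96  87  84  94
 141 148 166 163 163]
130 [ 67  75  76  68  76  73 
[... 646 characters left out ...]
160 160 156]
138 [ 78  77  79  88 108 163 160 161 163 158 154 157 160 162 160 158 158 160
 159 154 157 157 160 157 154 159 159 161 155 156 159 162 158 155 155 160
 160 160 157 160 162]
140 [ 76  75  76  98 129 163 160 157 157 157 161 157 155 158 160 160 155 156
 157 158 158 152 157 159 161 159 157 161 160 159 155 155 161 163 158 155
 148 158 150 158 157]
142 [ 75  73  84 105 149 158 161 161 158 156 158 160 160 157 155 160 158 160
 154 156 158 161 160 157 157 160 159 160 157 161 157 157 148 153 135 136
 105  93 128 164 164]
144 [ 70  78  84 114 163 159 156 158 162 160 158 160 161 161 160 156 156 158
 160 157 156 157 163 161 158 157 154 160 149 151 138 134 107  92  92  97
  94 113 165 159 156]
```

```bash
python3 -c "
from workcell import ticket
print(ticket.finish_job())"
```

```text
the job is handed in; nothing more can be done
None
```

I opened the flap through the left hole (it had the latch), pushed the cassette through the port until its rear was about 13 mm past the inner wall, and laid the tool flat outside the chamber. The middle hole's seal was pressed only about 2 mm, I felt no contact with the chamber, and the bystanders looked unmoved. I handed the job in at about 28 s; no verdict came back.

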